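# Put the terracotta studies back on their own plinths

### The job

Each of the three terracotta studies stands on the wrong plinth: move every one to the plinth whose outline matches its own base (round on round, square on square, oblong on oblong), centred on it and with its sides in line with the plinth's. Use the empty cork mat as the stopover: first stand one of the pieces on it, and finish with the mat empty again. Set every piece down rather than dropping it, tip none over, and leave the jar, mallet and scraper where they lie.

Things in the scene. Friction and masses are not known exactly. Their poses are not given: they have to be found in the camera images.
- figure: Terracotta standing hooded figure, 150 mm tall, round base 70 mm across, 12 mm thick. Origin: centre of its underside, z up; 0.26 to 0.53 kg. It faces x (arms and staff reach 34 mm to +x, below 115 mm). Grip the upright round torso, 44 mm across from 84 to 116 mm above the underside, fingers closing along y. At the start it stands on the square plinth.
- bust: Terracotta bust (head and shoulders), 125 mm tall, square base 66 x 66 x 14 mm, sides along its x and y. Origin: centre of its underside, z up; 0.26 to 0.53 kg. It faces x (nose at +x, hair bun at -x). Grip the round head, 48 mm across from 78 to 108 mm above the underside, fingers closing along y. At the start it stands on the oblong plinth.
- bull: Terracotta standing bull, 103 mm tall, oblong base 108 mm (its x) x 50 mm, 12 mm thick. Origin: centre of its underside, z up; 0.26 to 0.53 kg. x points from tail to head. Grip the body over the origin: 40 mm wide along y, from 50 to 90 mm above the underside, fingers closing along y. At the start it stands on the round plinth.
- plinth_round: Round plinth, 110 mm across. Dark wood, fixed to the bench, 40 mm high. Origin: centre of its underside, on the bench top (z = 0); z up. Its yaw does not matter.
- plinth_square: Square plinth, 105 x 105 mm, sides along its x and y. Dark wood, fixed to the bench, 40 mm high. Origin: centre of its underside, on the bench top (z = 0); z up. 
- plinth_oblong: Oblong plinth, 150 mm along its x, 80 mm along its y. Dark wood, fixed to the bench, 40 mm high. Origin: centre of its underside, on the bench top (z = 0); z up. 
- mat: Round cork mat, 150 mm across, 6 mm thick, fixed flat on the bench, empty at the start: the free spot. Origin: centre of its underside, on the bench top.
- jar: Bystander: plastic jar 77 mm across and 75 mm high with modelling tools standing in it up to 190 mm. Origin: centre of its underside. Stays where it is.
- mallet: Bystander: lying wooden mallet, about 230 mm long, 64 mm high at the head. Origin: under the handle, on the bench, 70 mm from the middle of the head, which lies to +x. Stays where it is.
- scraper: Bystander: flat scraper 190 mm long lying along its x, handle to -x. Origin: middle of its underside. Stays where it is.

How it is judged:
On the way:
1. one of the three pieces stands on the cork mat, released, within 45 mm of its centre (((horizontal distance between figure and mat below 0.045 m and z of figure in the frame of mat below 0.012 m and angle between figure's own z axis and vertical below 0.1 rad and linear speed of figure below 0.02 m/s and contact force between figure and the fingers below 0.2 N) or (horizontal distance between bust and mat below 0.045 m and z of bust in the frame of mat below 0.012 m and angle between bust's own z axis and vertical below 0.1 rad and linear speed of bust below 0.02 m/s and contact force between bust and the fingers below 0.2 N) or (horizontal distance between bull and mat below 0.045 m and z of bull in the frame of mat below 0.012 m and angle between bull's own z axis and vertical below 0.1 rad and linear speed of bull below 0.02 m/s and contact force between bull and the fingers below 0.2 N))), for 0.2 s.
At the end, for the whole second after the job is handed in: Figure on the round, bust on the square, bull on the oblong plinth: each upright (0.1 rad) on the plinth's top, centred within 13 mm, released, at rest; bust square with its plinth (0.2 rad, any quarter turn), bull along its plinth (0.2 rad, either way round); the figure's turn is free (horizontal distance between figure and plinth_round below 0.013 m and z of figure in the frame of plinth_round between 0.035 and 0.045 m and angle between each of figure, bust, bull's own z axis and vertical below 0.1 rad and linear speed of each of figure, bust, bull below 0.02 m/s and contact force between each of figure, bust, bull and the fingers below 0.2 N and horizontal distance between bust and plinth_square below 0.013 m and z of bust in the frame of plinth_square between 0.035 and 0.045 m and horizontal distance between bull and plinth_oblong below 0.013 m and z of bull in the frame of plinth_oblong between 0.035 and 0.045 m and (angle between the x axis of bust and the x axis of plinth_square, either way round below 0.2 rad or angle between the x axis of bust and the y axis of plinth_square, either way round below 0.2 rad) and angle between the x axis of bull and the x axis of plinth_oblong, either way round below 0.2 rad); the robot touches nothing.
It fails at once if a piece is tipped over (leans more than 0.5 rad) (angle between any of figure, bust, bull's own z axis and vertical above 0.5 rad).
It fails at once if a piece is dropped: it falls free of the fingers at over 0.7 m/s, a drop of some 25 mm ((linear speed of figure above 0.7 m/s and contact force between figure and the fingers below 0.2 N) or (linear speed of bust above 0.7 m/s and contact force between bust and the fingers below 0.2 N) or (linear speed of bull above 0.7 m/s and contact force between bull and the fingers below 0.2 N)).
It fails at once if the jar, the mallet or the scraper is moved by more than 30 mm (distance of any of jar, mallet, scraper from where it was at the start of the episode above 0.03 m).
It also fails if it takes over 128 s, if anything falls off the work surface, if the arm or the gripper's body presses on something with over 40 N, if the wrist force passes 120 N, or if a joint passes its speed limit or range.

### The arm

A 7-joint arm with a two-finger parallel gripper is mounted at the origin on the work surface. World frame = base frame: x ahead of the robot, y to its left, z up, the work surface at z = 0. Lengths are in m, angles in rad, forces in N, time in s.
With the tool pointing down it reaches from about 0.425 to 0.8 m from the base axis. Payload 8.3 kg.
Tool frame: the origin (TCP) lies at the centre of the arm's flange, where the gripper is bolted on; the fingertips stand 173 mm ahead of it and the grasp point (between the pads) lies 155 mm ahead of it; z points along the fingers, y is the line along which they close (so a half turn about z gives the same grasp; the last joint's range is limited). The gripper opens to 85 mm and grips with 20 to 120 N. Pads are 22 mm wide; open, the fingers measure 114 mm over their backs; the gripper's body (76 mm by 85 mm) begins 54 mm behind the grasp point. The pads swing forward as they close: fully open they stand 13 mm farther back than shut.
Start: joints at [-1.17, 0.383, 0.016, 1.37, -0.006, 1.388, -0.046], TCP at [0.28, 0.559, 0.405] pointing down, gripper open.
Joint ranges: [-2.95, 2.95], [-0.25, 2.06], [-1.52, 1.56], [0.18, 2.33], [-1.44, 4.58], [0.02, 2.06], [-3.01, 3.01]. Speed limits (rad/s): [2.39, 2.39, 3.01, 3.01, 3.14, 3.14, 3.14].

### API

Orientations are given as [roll, pitch, yaw] about the fixed x, y, z axes, in that order (R = Rz(yaw) Ry(pitch) Rx(roll)).
In Python, from station import manip, planner, observe, imaging gives the robot as it stands. Calls block until the motion is done:
- manip.goto(position, orientation): joint-space move of the TCP to a pose.
- manip.servo_line(position, v=0.15, attitude=None, contact_N=None): straight line of the TCP; attitude=None keeps the orientation; v is the mean speed in m/s. With contact_N (N) it stops when the force on the tool has changed by that much, and returns True; else False.
- manip.goto_joints(angles): joint-space move.
- manip.move_gripper(opening, force=None): opening from 0.0 (shut) to 1.0 (fully open); force is the grip in N (None keeps the last); returns when the fingers have stopped.
- manip.wait(seconds).
- planner.inverse_kinematics(position, orientation): joint angles nearest the present ones, or None.
- observe(): the state.
- imaging.get_image(name): name is "scene" or "side" or "wrist"; returns the picture (400x640x3 uint8, red, green, blue); there is no depth.
- imaging.calibration(name): a dict with "fx", "fy", "cx", "cy" (pixels), "rvec" (rotation vector, rad) and "tvec" (3), from world to camera coordinates, as OpenCV has them. Camera axes: x right, y down, z forward; pixel columns grow to the right and rows downward; lengths in m; the calibration is good to about 2 mm. A picture is of the moment at which its call begins: read the wrist's pose just before it. calibration takes no time and is no camera call; for the wrist camera it gives the pose at the moment of the call.
A pose or a line that the arm cannot do raises manip.MotionError and nothing moves.
- manip.finish_job(): hands the job in; it is judged then, once.
The state is a dict: "time": time; "qpos": joint angles; "dq": joint speeds; "joint_torque": joint torques, N m; "eef_pos": TCP position; "tcp_rot": TCP orientation; "contact_force": force on the tool from outside, world axes, zero at the start; "ft_torque": the same for the moment, N m; "finger_gap": opening from 0.0 (shut) to 1.0 (fully open); "finger_force": force on a finger pad.
Only numpy, scipy, OpenCV 4.12 (cv2) and the standard library are available. Lean on these libraries where they do the work, as an engineer would, in place of code of your own. Each camera call takes 0.05 s, during which the arm holds its last target. There are 200 camera calls.

## Working session

There is one attempt and no reset: what is moved stays moved. The work goes in short steps, each a Python script; the robot and the scene stay as the last script left them, time stands still between calls to the robot, and variables do not carry over. Pictures are saved under pics/ and viewed, at most 14 in all, crops included, and the job is handed in when it is done.

```bash
ls; mkdir -p pics
python3 - <<'E'
from station import manip, planner, observe, imaging
import cv2
for n in ("scene","side"):
    cv2.imwrite(f"pics/{n}0.png",imaging.get_image(n)[:,:,::-1]); print(n,imaging.calibration(n))
print(observe())
E
```

```text
pics
scene {'fx': 492.0385950081236, 'fy': 492.0385950081236, 'cx': 318.368132788393, 'cy': 199.7422252523224, 'rvec': array([ 2.12970697,  0.97944327, -0.44071091]), 'tvec': array([-0.32537553, -0.25564928,  1.53479059])}
side {'fx': 397.9700034274407, 'fy': 397.9700034274407, 'cx': 325.2175815138045, 'cy': 204.32537953123003, 'rvec': array([ 2.34817893, -0.2459039 ,  0.11794464]), 'tvec': array([-0.55495015,  0.09504694,  1.01288057])}
{'time': 0.1, 'qpos': array([-1.16993557,  0.38415066,  0.0163965 ,  1.37106394, -0.0062769 ,
        1.38819989, -0.04650168]), 'dq': array([-0.00033913, -0.00138224,  0.0004857 , -0.00280483, -0.00018428,
        0.00035961,  0.00103019]), 'joint_torque': array([ 1.92632528e-03, -6.29128718e+01,  8.46783109e-01, -3.72754240e+01,
        1.66744238e-02,  1.03217846e-02, -4.93108973e-05]), 'eef_pos': array([0.27947965, 0.55886052, 0.40377416]), 'tcp_rot': array([-3.13982176e+00,  5.65714099e-05,  2.67787790e+00]), 'contact_force': array([0.16800962, 0.53418616, 0.22268013]), 'ft_torque': array([ 0.02424581,  0.03455304, -0.07328271]), 'finger_force': 0.0, 'finger_gap': 0.999584859924058}
```

View pics/scene0.png

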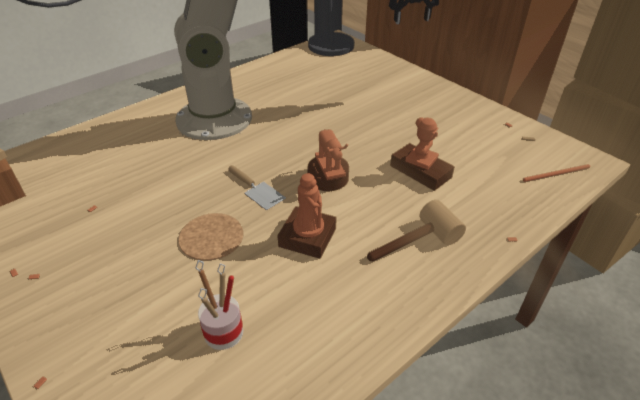

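View pics/side0.png

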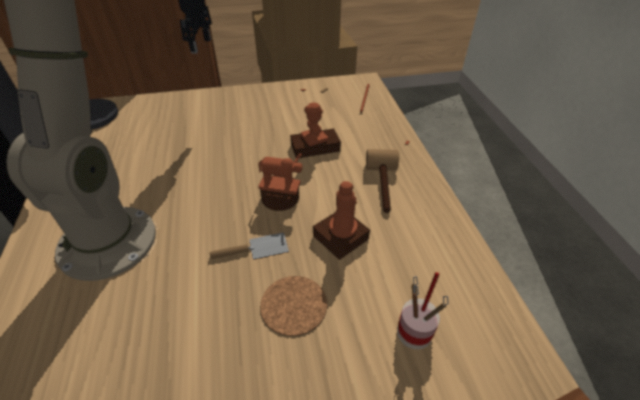

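The scene view shows the figure on the square plinth (308,232), the bull on the round one (328,172), the bust on the oblong one (422,165) and the mat (211,236). In the side view they are at (341,235), (280,195), (315,143) and (293,305). The jar sits at scene (221,325), the mallet head at (442,222) and the scraper at (262,193).

```bash
cat > h.py <<'E'
from station import manip, planner, observe, imaging
import numpy as np, cv2
def cam(n):
    c=imaging.calibration(n); R=cv2.Rodrigues(np.array(c["rvec"]))[0]; t=np.array(c["tvec"])
    K=np.array([[c["fx"],0,c["cx"]],[0,c["fy"],c["cy"]],[0,0,1]]); return K,R,t
def ray(C,uv):
    K,R,t=C; uv=np.atleast_2d(uv).astype(float)
    d=(np.linalg.inv(K)@np.c_[uv,np.ones(len(uv))].T).T@R
    return -R.T@t,d
def onplane(C,uv,z):
    o,d=ray(C,uv); return (o+d*((z-o[2])/d[:,2])[:,None])[:,:2]
def tri(cs,uvs):
    A=np.zeros((3,3));b=np.zeros(3);L=[]
    for C,uv in zip(cs,uvs):
        o,d=ray(C,uv); d=d[0]/np.linalg.norm(d[0]); P=np.eye(3)-np.outer(d,d); A+=P;b+=P@o;L.append((P,o))
    x=np.linalg.solve(A,b); return x,max(np.linalg.norm(P@(x-o)) for P,o in L)
def proj(C,X):
    K,R,t=C; p=K@(R@np.asarray(X,float)+t); return p[:2]/p[2]
E
python3 - <<'E'
from h import *
s,d=cam("scene"),cam("side")
for n,a,b,z in [("sq",(308,226),(341,232),.045),("rd",(329,168),(280,190),.045),("ob",(422,160),(315,140),.045),("mat",(211,236),(293,305),.006),("jar",(221,340),(417,335),0),("malhead",(442,222),(382,160),.03),("malend",(373,256),(387,208),.01),("scr",(265,195),(268,246),0)]:
    print(n,onplane(s,a,z)[0].round(3),onplane(d,b,z)[0].round(3),tri((s,d),(a,b))[0].round(3))
K,R,t=cam("wrist"); print("wrist",K[0,0],"pos",-R.T@t,"fwd",R[2],"right",R[0])
cv2.imwrite("pics/w0.png",imaging.get_image("wrist")[:,:,::-1])
E
```

```text
sq [ 0.594 -0.11 ] [ 0.58  -0.126] [ 0.584 -0.106  0.029]
rd [0.466 0.066] [0.453 0.055] [0.453 0.076 0.03 ]
ob [0.6   0.274] [0.591 0.263] [0.594 0.282 0.034]
mat [ 0.441 -0.278] [ 0.434 -0.28 ] [ 0.434 -0.275 -0.002]
jar [ 0.688 -0.407] [ 0.68  -0.401] [ 0.683 -0.402 -0.007]
malhead [0.775 0.144] [0.775 0.142] [0.775 0.143 0.03 ]
malend [ 0.733 -0.039] [ 0.734 -0.038] [ 0.733 -0.039  0.011]
scr [ 0.4   -0.094] [ 0.398 -0.097] [ 0.398 -0.094 -0.002]
wrist 324.01183310525585 pos [0.21687677 0.59012186 0.37353542] fwd [ 0.24769682 -0.12511511 -0.96072498] right [ 0.44568206  0.89518975 -0.00167346]
```

```bash
cat > look.py <<'E'
from h import *
import pickle,sys
P={"sq":(.589,-.118),"rd":(.460,.063),"ob":(.597,.27)}
V={}
for n in ["ob","rd","sq"]:
    x,y=P[n]; az=np.arctan2(y,x); k=0
    for dy in ([np.pi,0] if n!="rd" else [0,np.pi]):
        for z in (.44,.42,.40):
            try: manip.goto([x,y,z],[np.pi,0,(az+dy+np.pi)%(2*np.pi)-np.pi]); break
            except manip.MotionError as e: print(n,dy,z,e)
        manip.wait(.3)
        C=cam("wrist"); im=imaging.get_image("wrist"); V[n,k]=(C,im)
        k+=1
print(observe()["time"])
for n in ("scene","side"): V[n]=(cam(n),imaging.get_image(n))
pickle.dump(V,open("V.pkl","wb"))
for k in (0,1): cv2.imwrite(f"pics/m{k}.png",cv2.resize(np.vstack([V[n,k][1] for n in("ob","rd","sq")]),(300*640//562,600) if 0 else (320,600))[:,:,::-1])
E
python3 look.py
python3 - <<'E'
import pickle,cv2,numpy as np
V=pickle.load(open("V.pkl","rb"))
a=np.vstack([np.hstack([V[n,k][1] for k in(0,1)]) for n in("ob","rd")])
cv2.imwrite("pics/m2.png",cv2.resize(a,(800,500))[:,:,::-1])
a=np.hstack([V["sq",k][1] for k in(0,1)])
cv2.imwrite("pics/m3.png",cv2.resize(a,(800,250))[:,:,::-1])
E
```

```text
10.3833
```

View pics/m2.png

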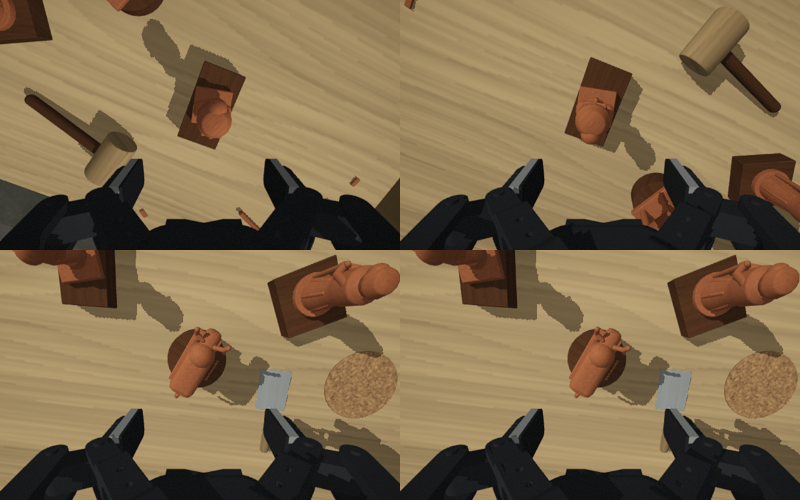

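View pics/m3.png

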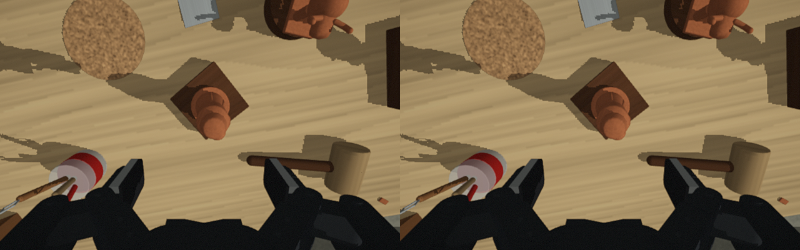

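The bust view shows the oblong plinth near (210,105) in the upper left panel, with its long side along the panel diagonal. The bull is at (195,360) on the round plinth, with its horns at the upper right. The figure is at (210,105) on the square plinth, leaning towards the lower right in perspective. The bull and figure pairs look identical, so I'll check their camera poses and then segment.

```bash
cat > seg.py <<'E'
from h import *
import pickle
V=pickle.load(open("V.pkl","rb"))
def masks(im):
    h=cv2.cvtColor(im,cv2.COLOR_RGB2HSV).astype(int); H,S,v=h[...,0],h[...,1],h[...,2]
    red=(H<14)|(H>174)
    return ((red&(S>115)&(v>110)).astype(np.uint8), (red&(S>85)&(v>25)&(v<=110)).astype(np.uint8))
if __name__=="__main__":
    for k,(C,im) in V.items(): print(k,(-C[1].T@C[2]).round(3))
    o=[]
    for k in [("ob",0),("rd",0),("sq",0),"scene"]:
        im=V[k][1]; t,p=masks(im); q=im//3; q[t>0]=(255,80,0); q[p>0]=(0,255,0); o.append(q)
    cv2.imwrite("pics/seg.png",cv2.resize(np.vstack([np.hstack(o[:2]),np.hstack(o[2:])]),(800,500))[:,:,::-1])
    for nm,zs in (("ob",(.6,.27)),("rd",(.46,.06)),("sq",(.59,-.12))):
        for k in V: 
            print(nm,k,proj(V[k][0],(*zs,.04)).round())
E
python3 seg.py
```

```text
('ob', 0) [0.533 0.241 0.41 ]
('ob', 1) [0.662 0.299 0.41 ]
('rd', 0) [0.531 0.073 0.409]
('rd', 1) [0.531 0.072 0.41 ]
('sq', 0) [ 0.52  -0.104  0.41 ]
('sq', 1) [ 0.52  -0.104  0.41 ]
scene [ 1.211 -0.604  0.835]
side [ 0.396 -0.749  0.791]
ob ('ob', 0) [324. 172.]
ob ('ob', 1) [326. 168.]
ob ('rd', 0) [142.   7.]
ob ('rd', 1) [142.   7.]
ob ('sq', 0) [673. 112.]
ob ('sq', 1) [673. 111.]
ob scene [421. 162.]
ob side [317. 140.]
rd ('ob', 0) [187. -45.]
rd ('ob', 1) [426. 326.]
rd ('rd', 0) [328. 171.]
rd ('rd', 1) [328. 170.]
rd ('sq', 0) [472.  13.]
rd ('sq', 1) [472.  13.]
rd scene [326. 169.]
rd side [283. 190.]
sq ('ob', 0) [-23.   6.]
sq ('ob', 1) [596. 297.]
sq ('rd', 0) [512.  74.]
sq ('rd', 1) [512.  74.]
sq ('sq', 0) [324. 171.]
sq ('sq', 1) [324. 171.]
sq scene [304. 229.]
sq side [344. 231.]
```

View pics/seg.png

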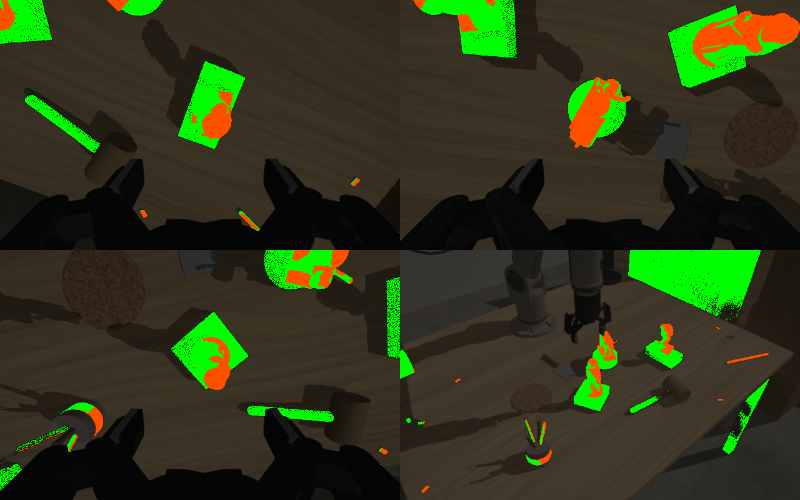

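The segmentation (orange terracotta, green wood) separates pieces and plinths well, with the plinths near the image centres. Next I need enlarged crops to tell the plinth tops from their sides and to pick the piece features.

Run:
```python
from seg import *
def crop(k,x,y,w,h,s): 
    q=cv2.resize(V[k][1][y:y+h,x:x+w],None,fx=s,fy=s,interpolation=cv2.INTER_CUBIC)
    for i in range(0,w,20): q[:6,i*s]=255
    for i in range(0,h,20): q[i*s,:6]=255
    return q
a=np.hstack([crop(("ob",0),270,80,130,175,3),crop(("ob",1),250,80,130,175,3)])[:, :780]
cv2.imwrite("pics/c1.png",a[:,:,::-1])
b=np.hstack([crop(("rd",0),260,110,130,140,3),crop(("sq",0),265,90,135,140,3)])
cv2.imwrite("pics/c2.png",b[:,:,::-1])
```

```text
(no output)
```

View pics/c1.png

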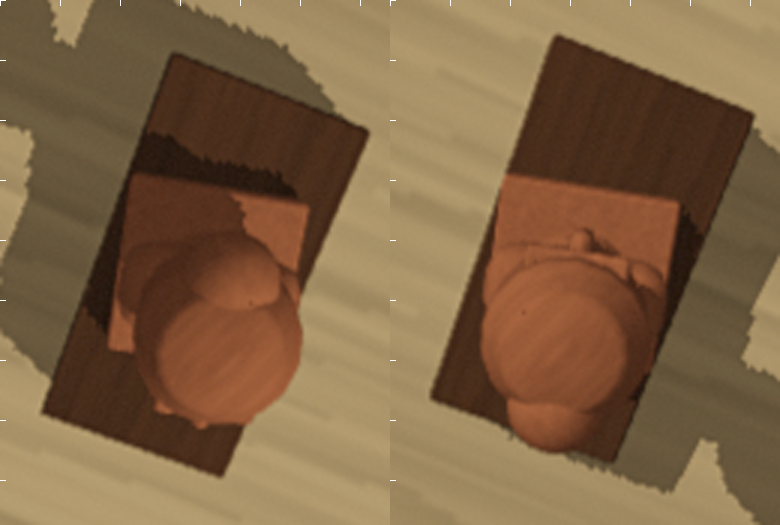

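View pics/c2.png

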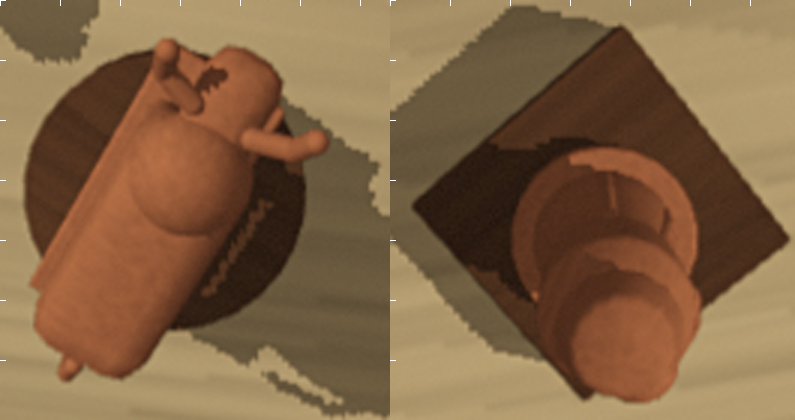

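The crops show mostly plinth tops. Oblong corners in panel 1 are at (175,53), (369,132), (222,477) and (42,412), and square corners in panel 4 are at (414,206), (622,27), (789,240) and (587,399). The round plinth's circle is centred at (165,189), and the bust's bun points to the top of the left panel. The bull's head is at top right with its tail at (70,368). The figure's facing is still unclear, so I need oblique views.

Run:
```python
from seg import *
def crop(k,x,y,w,h,s): 
    q=cv2.resize(V[k][1][y:y+h,x:x+w],None,fx=s,fy=s,interpolation=cv2.INTER_CUBIC)
    for i in range(0,w,20): q[:6,int(i*s)]=255
    for i in range(0,h,20): q[int(i*s),:6]=255
    return q
a=np.hstack([crop(("rd",0),420,0,220,150,1.8),crop(("sq",0),400,0,160,108,2.5)])
b=np.hstack([crop("scene",265,165,80,95,3.3),crop("side",305,170,80,95,3.3),crop("side",240,145,80,95,3.3)])
w=min(a.shape[1],b.shape[1]); m=np.vstack([a[:,:w],b[:,:w]]); print(a.shape,b.shape,m.shape)
cv2.imwrite("pics/c3.png",m[:,:,::-1])
```

```text
(270, 796, 3) (314, 792, 3) (584, 792, 3)
```

View pics/c3.png

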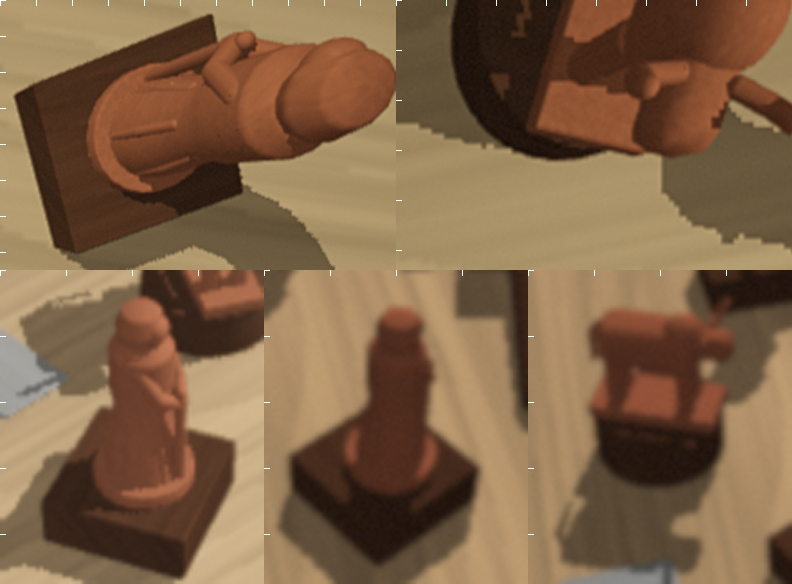

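Top left, the figure's arm hand shows at (245,42), and in the scene crop it is at (172,400). In the side crop the bull's base-top corners are (592,408), (717,430) and (725,388), with its head to the right. Another of its base corners is at (528,130) in the top-right panel.

Run:
```python
from seg import *
c={k:V[k][0] for k in V}
def sub(k,pts):
    g=cv2.cvtColor(V[k][1],cv2.COLOR_RGB2GRAY); p=np.array(pts,np.float32).reshape(-1,1,2)
    q=cv2.cornerSubPix(g,p.copy(),(3,3),(-1,-1),(3,30,.01)).reshape(-1,2); p=p.reshape(-1,2)
    return np.where(np.linalg.norm(q-p,axis=1)[:,None]<2,q,p)
def ctr(n,P): 
    print(n,"ctr",P.mean(0).round(4),"sides",[round(float(np.linalg.norm(P[i]-P[i-3])),4) for i in range(4)],"yaw",[round(float(np.degrees(np.arctan2(*(P[i-3]-P[i])[::-1]))),1) for i in range(4)])
o0=sub(("ob",0),[(328.3,97.7),(393,124),(344,239),(284,217.3)]); o1=sub(("ob",1),[(305.7,92),(371,118.3),(325.3,234),(263.7,213.3)])
z=[]
for i in range(4):
    x,e=tri((c["ob",0],c["ob",1]),(o0[i],o1[i-2])); z.append(x[2]); 
print("ob corner z",np.round(z,4)); 
ctr("ob0",onplane(c["ob",0],o0,.04)); ctr("ob1",onplane(c["ob",1],o1,.04))
b0=sub(("ob",0),[(314.3,137.7),(372.7,148.3)]); b1=sub(("ob",1),[(287.7,138.3),(346.3,147.7)])
ctr("bustbase",np.vstack([onplane(c["ob",0],b0,.054),onplane(c["ob",1],b1,.054)]))
print("head",tri((c["ob",0],c["ob",1]),((344.7,201),(307.3,195))))
s=sub(("sq",0),[(273,158.7),(342.3,99),(398,170),(330.7,223)])
ctr("sq",onplane(c["sq",0],s,.04))
# square corners in scene & rd view: height check
for k,uv,i in (("scene",(265+235/3.3,165+173/3.3),0),("scene",(265+182/3.3,165+275/3.3),0),("scene",(265+44/3.3,165+235/3.3),0)):
    r=[(round(e*1000,1),x.round(3)) for x,e in (tri((c["sq",0],c[k]),(u,uv)) for u in s)]; print("sqz",min(r,key=lambda t:t[0]))
print("figbase",onplane(c["sq",0],(336.5,169.3),.052))
print("hand",tri((c["rd",0],c["scene"]),((556.1,23.3),(317.1,204.4))))
print("hood sc/side",tri((c["scene"],c["side"]),((265+145/3.3,165+32/3.3),(305+136/3.3,170+42/3.3))))
# round circle fit by mask contour
def outline(k,box):
    t,p=masks(V[k][1]); m=(t|p); x,y,w,h=box; r=np.zeros_like(m); r[y:y+h,x:x+w]=m[y:y+h,x:x+w]; return t,r
an=np.radians([150,180,200,220,100,120,70,30]) 
pts=np.array([(25,190),(35,140),(60,95),(100,62),(30,220),(305,195),(300,220),(280,265),(245,305),(205,325),(185,328)])/3+[260,110]
W=onplane(c["rd",0],pts,.04); A=np.c_[2*W,np.ones(len(W))]; q=np.linalg.lstsq(A,(W**2).sum(1),rcond=None)[0]
print("round",q[:2],"r",np.sqrt(q[2]+q[:2]@q[:2]))
for n,k,uv in (("BL rd","rd",(271.7,205)),("front sq","sq",(452.8,52)),):print(n,onplane(c[k,0],uv,.052))
print("side",onplane(c["side"],[(259.4,186.8),(297.3,193.5),(299.7,180.8)],.052))
e=onplane(c["rd",0],[(271.7,205),(260+150/3,110+85/3)],.052);d=e[1]-e[0];print("bull yaw rd",np.degrees(np.arctan2(d[1],d[0])))
e=onplane(c["sq",0],[(452.8,52),(400+175/2.5,0)],.052);d=e[0]-e[1];print("bull yaw sq",np.degrees(np.arctan2(d[1],d[0])))
print("bull back contour side x", )
for n,u in (("mat",(211,236)),): print(onplane(c["scene"],u,.006))
t=cv2.fitEllipse
```

```text
ob corner z [0.0378 0.0385 0.0383 0.0384]
ob0 ctr [0.5946 0.2825] sides [0.0787, 0.1482, 0.0784, 0.1482] yaw [93.4, 3.6, -86.6, -176.3]
ob1 ctr [0.5955 0.2821] sides [0.078, 0.1474, 0.0802, 0.1485] yaw [-86.8, -175.8, 94.0, 3.4]
bustbase ctr [0.5916 0.2834] sides [0.0646, 0.0659, 0.0638, 0.0662] yaw [104.1, 14.3, -75.7, -165.0]
head (array([0.59330692, 0.28479162, 0.15975794]), np.float64(0.0008308876576909353))
sq ctr [ 0.5847 -0.1058] sides [0.1035, 0.1029, 0.1034, 0.1035] yaw [118.5, 28.8, -61.2, -151.2]
sqz (np.float64(0.3), array([ 0.606, -0.035,  0.034]))
sqz (np.float64(0.6), array([ 0.656, -0.127,  0.035]))
sqz (np.float64(1.6), array([ 0.566, -0.176,  0.035]))
figbase [[ 0.58890658 -0.10549938]]
hand (array([ 0.61760459, -0.10117795,  0.12235677]), np.float64(0.0013823267676621967))
hood sc/side (array([ 0.5915208 , -0.10329854,  0.18825708]), np.float64(0.0012061934213301925))
round [0.45258591 0.0744003 ] r 0.05436796485266335
BL rd [[0.41340465 0.11916196]]
front sq [[0.4933148  0.03274008]]
side [[0.39861694 0.07158472]
 [0.49570953 0.02466521]
 [0.5106327  0.07395861]]
bull yaw rd -22.857036450294917
bull yaw sq -25.30726926805039
bull back contour side x
[[ 0.4409679  -0.27810444]]
```

```bash
cat > mv.py <<'E'
from h import *
def att(deg): return [np.pi,0,np.radians(deg)]
def pick(xy,yaw,z,hi):
    manip.goto([*xy,hi],att(yaw)); 
    s=observe(); print("above",np.round(s["eef_pos"],3),"yaw",np.degrees(s["tcp_rot"][2]).round(1))
    if manip.servo_line([*xy,z],v=.12,contact_N=15): print("HIT on way down",observe()["eef_pos"]); raise SystemExit
    manip.move_gripper(0.0,60); manip.wait(.2)
    s=observe(); print("grip gap",round(s["finger_gap"],3),"F",round(s["finger_force"],1),"Fext",s["contact_force"].round(1),"z",s["eef_pos"][2].round(4))
    manip.servo_line([*xy,z+.03],v=.06); manip.servo_line([*xy,hi],v=.2)
    s=observe(); print("lifted gap",round(s["finger_gap"],3),"F",round(s["finger_force"],1),s["contact_force"].round(1))
def place(xy,yaw,z,hi,up):
    manip.goto([*xy,hi],att(yaw)); manip.wait(.2)
    manip.servo_line([*xy,z+.015],v=.15); manip.wait(.3)
    h=manip.servo_line([*xy,z-.006],v=.02,contact_N=4)
    s=observe(); print("touch",h,"z-nominal mm",((s["eef_pos"][2]-z)*1000).round(1),s["contact_force"].round(1),"yaw",np.degrees(s["tcp_rot"][2]).round(1),s["eef_pos"][:2].round(4))
    manip.move_gripper(1.0); manip.wait(.3)
    manip.servo_line([*xy,up],v=.15)
    print("t",observe()["time"])
RD=(.4526,.0744);SQ=(.585,-.1058);OB=(.595,.2823);MAT=(.438,-.278)
E
python3 - <<'E'
from mv import *
ik=planner.inverse_kinematics
for n,p,y,z in (("bull rd",RD,-24,.267),("",RD,-24,.44),("mat",MAT,-66,.233),("",MAT,-66,.44),("fig",(.59,-.1045),9,.299),("",(.59,-.1045),9,.47),("rd",RD,28,.299),("",RD,28,.47),("bust",(.592,.284),14.5,.291),("sq",SQ,28.6,.291),("",SQ,28.6,.46),("ob",OB,3.6,.267),("",OB,3.6,.44)):
    q=ik([*p,z],att(y)); print(n,None if q is None else np.round(q,2))
try: pick((.4535,.0745),-24,.04+.072+.155,.44)
except manip.MotionError as e: print(e)
cv2.imwrite("pics/p1.png",imaging.get_image("scene")[:,:,::-1])
E
```

```text
bull rd [-1.36  0.44  1.38  2.03 -0.5   1.08 -1.74]
 [-0.47 -0.    0.23  1.75  0.    1.39 -2.22]
mat [-0.47  0.76  1.36  1.91 -0.81  1.19 -1.53]
 [-0.58  0.35  1.38  1.64 -0.35  1.44 -1.89]
fig [-0.64  0.63  1.11  1.62 -0.59  1.26 -0.84]
 [-0.65  0.5   1.17  1.36 -0.46  1.57 -0.94]
rd [-1.05  0.14  0.9   1.98 -0.12  1.07 -1.19]
 [-1.02 -0.04  0.78  1.71  0.03  1.46 -1.33]
bust [-1.09  0.69  0.94  1.46 -0.57  1.28 -1.42]
sq [-0.61  0.59  1.04  1.64 -0.54  1.22 -0.53]
 [-0.63  0.46  1.1   1.4  -0.41  1.53 -0.63]
ob [-1.1   0.74  0.97  1.48 -0.62  1.25 -1.57]
 [-1.08  0.61  1.01  1.23 -0.5   1.56 -1.67]
above [0.454 0.074 0.44 ] yaw -24.0
grip gap 0.458 F 63.8 Fext [-0.3  3.6  5.7] z 0.2675
lifted gap 0.466 F 63.5 [-0.3 -0.  -5.4]
```

Run:
```python
from mv import *
place(MAT,-66,.267-.034,.44,.45)
fc=(.590,-.1045)
pick(fc,9,.04+.104+.155,.40)
C=cam("scene"); cv2.imwrite("pics/p2.png",np.vstack([imaging.get_image("scene")[100:300,150:470],imaging.get_image("side")[150:350,150:470]])[:,:,::-1])
```

```text
touch True z-nominal mm 0.2 [ 1.2 -0.7  1.8] yaw -66.0 [ 0.4381 -0.2779]
t 23.9833
above [ 0.589 -0.106  0.4  ] yaw 8.7
grip gap 0.494 F 61.3 Fext [ 0.  -1.5  4.8] z 0.2997
lifted gap 0.495 F 61.3 [ 0.1  0.1 -2.9]
```

View pics/p2.png

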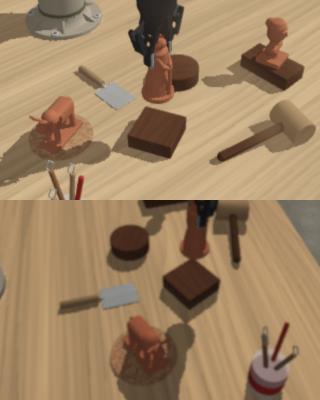

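The picture shows the bull standing on the mat, at (55,125) in the top panel and (143,345) in the bottom one. The figure is hanging upright in the gripper and the square and round plinths are empty. Continuing.

Run:
```python
from mv import *
place(RD,28,.299,.42,.45)
zb=.04+.096+.155
pick((.592,.2838),14.5,zb,.40)
place(SQ,28.6,zb,.40,.45)
manip.wait(.2)
C=cam("scene"); cv2.imwrite("pics/p3.png",np.vstack([imaging.get_image("scene")[100:300,150:470],imaging.get_image("side")[100:300,150:470]])[:,:,::-1])
```

```text
touch True z-nominal mm 0.6 [-1.4 -0.5  6.2] yaw 28.0 [0.4527 0.0743]
t 32.7833
above [0.592 0.282 0.401] yaw 14.4
grip gap 0.541 F 62.3 Fext [ 1.  -1.6  5.6] z 0.2919
lifted gap 0.538 F 62.1 [ 1.  -0.1 -4.2]
touch True z-nominal mm 0.9 [-0.2 -0.7  5.5] yaw 28.6 [ 0.5849 -0.1059]
t 42.125
```

View pics/p3.png

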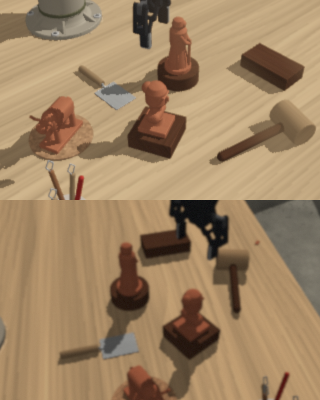

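The figure stands upright on the round plinth and the bust on the square one, both apparently centred. Now the bull, then a check with the wrist camera.

Run:
```python
from mv import *
pick(MAT,-66,.233,.47)
place(OB,3.6,.267,.47,.45)
import pickle; V={}
for n,(x,y) in (("ob",OB),("rd",RD),("sq",SQ)):
    az=np.arctan2(y,x); manip.goto([x,y,.45],[np.pi,0,az+(np.pi if n!="rd" else 0)]); manip.wait(.3)
    V[n,0]=(cam("wrist"),imaging.get_image("wrist"))
for n in ("scene","side"): V[n]=(cam(n),imaging.get_image(n))
pickle.dump(V,open("V2.pkl","wb")); print(observe()["time"])
o=[]
for n,p in (("ob",OB),("rd",RD),("sq",SQ)):
    C,im=V[n,0]; u,v=proj(C,(*p,.04)).astype(int); q=cv2.resize(im[max(v-75,0):v+75,u-65:u+65],(390,450))[:300+150]; print(n,u-65,max(v-75,0)); o.append(q)
cv2.imwrite("pics/f.png",cv2.resize(np.hstack(o),(800,308))[:,:,::-1])
```

```text
above [ 0.439 -0.277  0.47 ] yaw -65.8
grip gap 0.462 F 60.8 Fext [-0.4  1.9  4.8] z 0.2333
lifted gap 0.462 F 60.7 [ 0.3  0.7 -4.7]
touch True z-nominal mm 0.1 [1.5 1.3 4.2] yaw 3.6 [0.5949 0.2826]
t 55.1333
63.8083
ob 260 93
rd 260 93
sq 260 92
```

View pics/f.png

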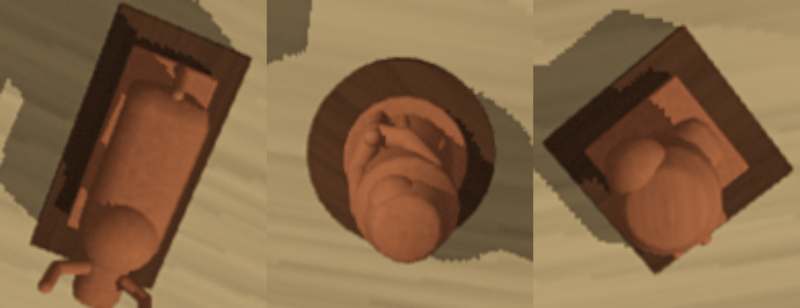

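In the final view all three bases sit on their plinths within about 3 mm of centre. The bull's base edges are parallel to the oblong plinth's and the bust's to the square one's. Handing in.

```bash
python3 -c "
from station import manip
print(manip.finish_job())"
```

```text
the job is handed in; nothing more can be done
None
```

The job is handed in: the figure is on the round plinth, the bust on the square and the bull on the oblong, each about 3 mm or less off centre by the last wrist-camera view; the bull stopped over on the mat, now empty, and it took about 64 s.

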